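# Free the empty tray from the bolts and nest it in the spare

## Task

An empty pour-spout parts tray is stuck nested in the tray that holds the bolts. Pull it straight up and off without lifting or dragging the bolt tray along, then turn it so that its spout lies over the spout of the empty spare tray of the same shape and press it fully home in that one. Let go, and leave the bolt tray, the jar, the wrench and the plain rectangular tray where they are.

Things in the scene. Friction and masses are not known exactly. Their poses are not given: they have to be found in the camera images.
- top_tray: Empty bare-metal tray to move, 0.2 to 0.33 kg, nested in the bolt tray. From above: parallel sides 60 mm apart over x = -38 to 26 mm, flat rear wall at x = -38, front walls run in to a blunt spout 18 mm wide at x = 62. 60 mm high: vertical collar z = 28 to 60 mm, narrower tapered foot below. Origin: underside, midway between the parallel sides. x to the spout, z up.
- top_shoulder (a point): Point on the top tray's axis at z = 28 mm, where the collar (wall 2.5 mm) steps in 5 mm all round to the foot; the foot's underside is 10 mm inside the collar outline. Nested, this shoulder rests on the lower rim: upper origin 32 mm above the lower one, same heading. Grip the collar above it: the lower tray is equally wide, and lower fingers would take both.
- bolt_tray: Tray with dark bolts on its floor (they stay in it), 0.95 kg, loose on the bench, same form and origin as top_tray. Two sprung rubber strips inside its parallel walls, 8 mm under the rim, clamp the nested foot: about 2 to 6 N above the top tray's weight breaks the grip, which is gone after about 9 mm of lift.
- spare_tray: Empty spare tray to nest the top tray in, 0.45 kg, loose on the bench, same form, origin and rubber strips as the bolt tray. The foot meets the strips in the last 9 mm or so; a push of up to about 10 N takes it home, its own weight does not.
- top_spout (a point): Middle of the spout end of the top tray, at rim height (tray frame x = 62, y = 0, z = 60 mm).
- spare_spout (a point): The same point on the spare tray.
- square_tray: Bystander: plain rectangular open metal tray without spout, 100 x 62 x 60 mm (x, y, z), origin at the centre of its underside. The spouted tray does not belong in it.
- jar: Bystander: white plastic jar with a lid, 68 mm across, 85 mm high, origin at the centre of its underside.
- wrench: Bystander: steel wrench lying flat on the bench, handle towards its own -x.
Things that resemble listed ones, but are neither listed nor needed, are in the scene too. What is shaped like the spare_tray but pink is not meant.

How it is judged:
By the outcome, as a careful person would: the job done as asked, in the order asked, and still so for the second after the job is handed in, with the robot touching nothing.
It also fails if it takes over 48 s, if anything falls off the work surface, if the arm or the gripper's body presses on something with over 40 N, if the wrist force passes 120 N, or if a joint passes its speed limit or range.

## Robot

A 7-joint arm with a two-finger parallel gripper is mounted at the origin on the work surface. World frame = base frame: x ahead of the robot, y to its left, z up, the work surface at z = 0. Lengths are in m, angles in degrees, forces in N, time in s.
With the tool pointing down it reaches from about 0.4 to 0.85 m from the base axis. Payload 4.5 kg.
Tool frame: the origin (TCP) lies on the centre line of the jaws, within the pads' length; the fingertips stand 8 mm ahead of it and the grasp point (between the pads) lies 11 mm behind it (env.tips_ahead is the distance from the TCP to the fingertips, in m); y points along the fingers, z is the direction in which the jaws open and shut, and the axes are right-handed (so a half turn about y gives the same grasp; the last joint's range is limited). The gripper opens to 85 mm and grips with 20 to 120 N. Pads are 22 mm wide; open, the fingers measure 114 mm over their backs; the gripper's body (76 mm by 85 mm) begins 54 mm behind the grasp point. The pads swing forward as they close: fully open they stand 13 mm farther back than shut.
Start: joints at [-64.183, 39.483, -11.15, 89.685, 9.013, 51.709, -12.324], TCP at [0.253, 0.572, 0.239] pointing down, gripper open.
Joint ranges: [-172.22, 172.22], [-26.19, 119.32], [-84.43, 86.54], [7.71, 146.69], [-57.33, 237.33], [2.42, 119.75], [-152.13, 152.13]. Speed limits (degrees/s): [147.25, 147.25, 180, 180, 180, 180, 180].

## Interface

Orientations are given as [roll, pitch, yaw] about the fixed x, y, z axes, in that order (R = Rz(yaw) Ry(pitch) Rx(roll)).
In Python, from bench import env gives the robot as it stands.
- The arm moves only by the tool arm_command, never from a script. Its argument "steps" is a list of rows, each a list of 2 entries, a list of its own where there are three numbers: the shift along the tool's x, y, z in m, then the turn, a rotation vector about the tool's x, y, z in rad. In form: [[[dx, dy, dz], [ax, ay, az]], ...]. A call has 1 to 20 rows; each row shifts and turns the pose as measured when the row begins, along the tool's axes as they then stand; what a row does not reach is not made up. A row lasts 1/10 s, in which the tool goes at most 50 mm and 8.59 degrees, less where a joint would pass 70% of its speed; a pose out of reach is approached as far as the arm can. A call is refused whole if a number of a shift passes 0.05 or a number of a turn 0.15, either way. A call with a gripper value outside its range is refused whole. "grip" is the opening, from 0 (shut) to 1 (fully open), set as the call begins (left out, the last holds). The fingers move at their own pace and stop on an object; "force" is the grip in N (left out, the last holds). Time passes only in rows, so rows that do not move let the fingers close. It gives the time, the measured TCP pose, the force and the opening at its end, in the units of the state.
- env.state(): the state, without advancing time (a new reading comes with each control period).
- env.read_camera(name): name is "scene" or "top"; returns a dict with "image" (384x512x3 uint8, red, green, blue), "camera_matrix" (3x3 intrinsics, pixels), "cam_to_world" (4x4, takes a point from camera to world coordinates). Camera axes: x right, y down, z forward; pixel columns grow to the right and rows downward; lengths in m; the calibration is good to about 2 mm. A picture is of the moment at which its call begins. There is no depth.
- env.hand_in(): hands the job in, once; it reports no verdict.
The state is a dict: "clock": time; "joint_positions": joint angles; "qvel": joint speeds; "tau": joint torques, N m; "position": TCP position; "tool_rot": TCP orientation; "contact_force": force on the tool from outside, world axes, zero at the start; "ft_torque": the same for the moment, N m; "opening": finger opening in m.
Only numpy, scipy, OpenCV 4.12 (cv2) and the standard library are available. Lean on these libraries where they do the work, as an engineer would, in place of code of your own. Each camera call takes 0.05 s, during which the arm holds its last target.

## Working session

There is one attempt and no reset: what is moved stays moved. The work goes in short steps, Python scripts to look and compute and a tool call to move; the robot and the scene stay as the last step left them, time stands still between calls to the robot, and variables do not carry over. Pictures are saved under pics/ and viewed, and the job is handed in when it is done.

Besides the shell and the picture viewer there is one more tool, called as name(argument=value, ...), one argument or row to a line, values as JSON. arm_command: Moves the arm, as the interface text tells. Its arguments: {"type":"object","properties":{"steps":{"type":"array"},"grip":{"type":"number"},"force":{"type":"number"}},"required":["steps"]}

```bash
mkdir -p pics; ls; python3 - <<'E'
from bench import env
import cv2
print(env.state())
for n in ("scene","top"):
    r=env.read_camera(n); cv2.imwrite(f"pics/{n}0.png",r["image"][:,:,::-1])
    print(n,r["camera_matrix"],r["cam_to_world"])
E
```

```text
pics
{'clock': 0.0, 'joint_positions': array([-64.18416537,  39.5330884 , -11.14488986,  89.74697228,
         9.01255006,  51.70984906, -12.32234068]), 'qvel': array([ 0.04567296, -0.10741997, -0.07918428,  0.093447  , -0.14313461,
       -0.09672631,  0.01904422]), 'tau': array([ 6.08780574e-04, -5.39602375e+01, -1.26618952e+00, -1.58545250e+01,
        9.15812154e-03,  9.45254462e-03, -3.50908273e-06]), 'position': array([0.25278735, 0.57088036, 0.23847534]), 'tool_rot': array([-9.01077189e+01, -7.91566480e-03, -2.38721589e+01]), 'contact_force': array([ 1.02612574, -0.27374254,  0.00722465]), 'ft_torque': array([-0.00842901, -0.03183917, -0.01949406]), 'opening': 0.08583849965004675}
scene [[457.34234819   0.         256.51721478]
 [  0.         457.34234819 195.06640485]
 [  0.           0.           1.        ]] [[ 0.52588094  0.62602677 -0.57579487  1.27174273]
 [ 0.85038135 -0.40078166  0.34091879 -0.45895218]
 [-0.01734373 -0.66892791 -0.74312492  0.97300698]
 [ 0.          0.          0.          1.        ]]
top [[491.26153095   0.         254.72420462]
 [  0.         491.26153095 193.29703077]
 [  0.           0.           1.        ]] [[ 0.02525968 -0.99395973  0.10679885  0.45384459]
 [-0.99960514 -0.02379777  0.01494099 -0.04773455]
 [-0.01230917 -0.10713409 -0.99416838  1.26415474]
 [ 0.          0.          0.          1.        ]]
```

View pics/scene0.png

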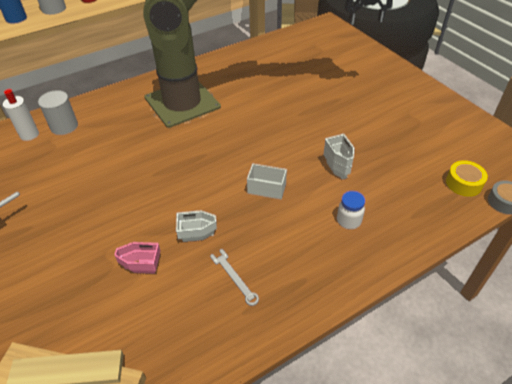

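View pics/top0.png

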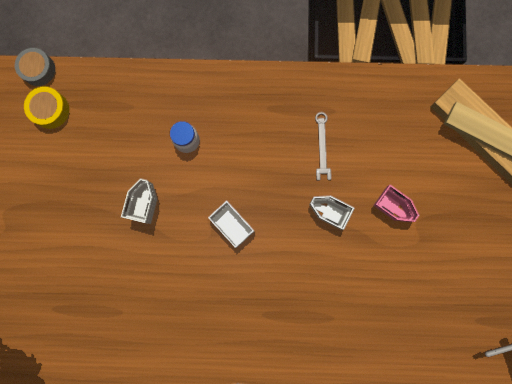

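```bash
python3 - <<'E'
import cv2,numpy as np
t=cv2.imread("pics/top0.png"); s=cv2.imread("pics/scene0.png")
def c(i,x,y,w=64,h=60,k=6): return cv2.resize(i[y-h//2:y+h//2,x-w//2:x+w//2],None,fx=k,fy=k,interpolation=cv2.INTER_CUBIC)
cv2.imwrite("pics/c1.png",np.hstack([c(t,140,202),c(t,332,212)]))
cv2.imwrite("pics/c2.png",np.hstack([c(s,340,156),c(s,196,226)]))
E
```

```text
(no output)
```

View pics/c1.png

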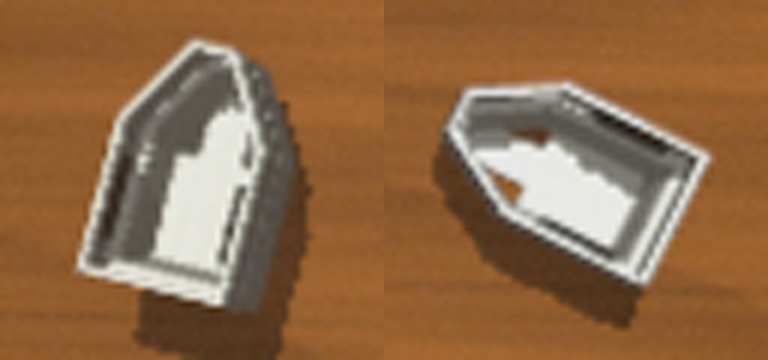

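View pics/c2.png

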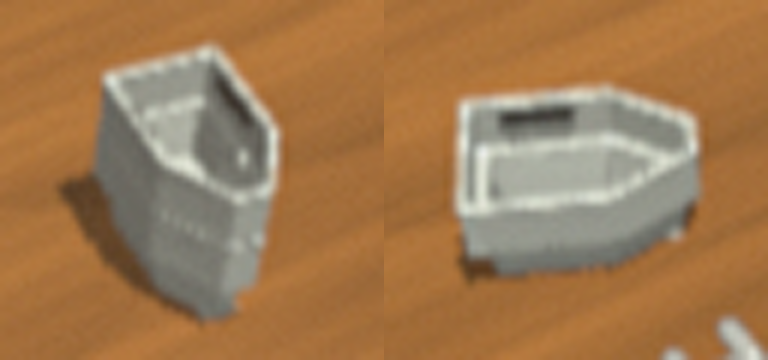

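```bash
cat > h.py <<'E'
import numpy as np
from scipy.optimize import least_squares
L=[(-38,30),(-38,-30),(26,30),(26,-30),(62,9),(62,-9)]  # RL RR SL SR PL PR
def proj(P,r):
    M=np.linalg.inv(r["cam_to_world"]); p=P@M[:3,:3].T+M[:3,3]; p=p@r["camera_matrix"].T; return p[:,:2]/p[:,2:]
def ol(p,z):
    c,s=np.cos(p[2]),np.sin(p[2]); q=np.array(L)/1000
    return np.c_[q@np.array([[c,s],[-s,c]])+p[:2],np.full(6,z)]
def crop2px(c,cx,cy,k=6,w=64,h=60): return np.array([cx-w//2,cy-h//2])+(np.array(c)+.5)/k-.5
def fit(obs,z,p0,cams):
    def f(p): return np.concatenate([(proj(ol(p,z),r)-o).ravel() for o,r in zip(obs,cams)])
    s=least_squares(f,p0,loss="soft_l1"); return s.x,f(s.x).reshape(-1,6,2)
E
python3 - <<'E'
from h import *; from bench import env
np.set_printoptions(precision=4,suppress=True)
S=env.read_camera("scene");T=env.read_camera("top")
A_t=crop2px([(78,271),(224,304),(122,122),(264,150),(196,40),(235,50)],140,202)
A_s=crop2px([(212,47),(104,75),(277,128),(165,172),(272,188),(238,200)],340,156)
B_t=crop2px([(261,286),(327,155),(116,212),(184,82),(63,135),(79,88)],332,212)
B_s=crop2px([(79,105),(79,212),(221,90),(226,208),(309,118),(311,148)],196,226)
for nm,t,s,z,p0 in(("A",A_t,A_s,.092,(.45,.2,0)),("B",B_t,B_s,.06,(.4,-.2,1.2))):
    for o,c in(([t],[T]),([s],[S]),([t,s],[T,S])):
        x,r=fit(o,z,p0,c); print(nm,x,np.degrees(x[2]),"rms",np.sqrt((r**2).mean()),abs(r).max())
    print(r.round(1).tolist())
E
```

```text
A [ 0.5466  0.2521 -0.2058] -11.79268107132544 rms 0.35936655698919484 0.9895861647155471
A [ 0.551   0.2502 -0.1959] -11.224167058666128 rms 0.5699299637529243 1.7768054905954216
A [ 0.5478  0.252  -0.2043] -11.708255379957414 rms 0.7528423362021835 2.6900310805850154
[[[0.3, -0.5], [0.1, -0.3], [-0.3, -1.5], [0.1, -0.5], [-0.4, -0.3], [0.3, -0.3]], [[0.1, -0.7], [-0.4, -0.5], [-0.3, -0.5], [-0.7, -2.7], [-0.1, -0.6], [-0.2, -1.0]]]
B [ 0.5438 -0.2258  1.1272] 64.5858466594174 rms 0.4133723800484242 0.99925367261514
B [ 0.5485 -0.2276  1.1334] 64.93852335335373 rms 0.5683830957140942 1.6251893046762405
B [ 0.5453 -0.2263  1.1286] 64.66564370505091 rms 0.8210813813957121 2.639368573935826
[[[0.1, -0.7], [-0.2, -0.8], [0.7, -0.2], [0.1, -0.3], [0.1, -1.6], [0.6, -0.2]], [[-0.5, -1.1], [-0.6, -0.8], [0.4, -1.0], [0.3, -2.6], [-0.1, -0.8], [-0.1, -0.4]]]
```

Candidates in the top image: the nested stack is at (140,202), the spare tray at (332,212), the pink decoy at (397,205), and the rectangular tray at (232,225). The crops confirm the first two: (140,202) is a double-height spouted tray, and (332,212) is a bare-metal single tray with strips. The two cameras give the same relative pose between stack and spare to under 1 mm.

I'll grasp with yaw at heading+180° so joint 7 stays in range, and turn the tool first.

arm_command(
  steps=[
    [[0,0,0],[0,0.15,0]],
    [[0,0,0],[0,0.15,0]],
    [[0,0,0],[0,0.15,0]],
    [[0,0,0],[0,0.15,0]],
    [[0,0,0],[0,0.15,0]],
    [[0,0,0],[0,0.15,0]],
  ],
  grip=1,
  force=40,
)

```text
clock: 0.8
position: [0.2525, 0.5699, 0.2372]
tool_rot: [-90.2, -0.2, -75.8]
contact_force: [-0.5, -0.3, 1.0]
opening: 0.0851
```

```bash
python3 - <<'E'
from bench import env
s=env.state(); print(s["joint_positions"],s["tool_rot"],s["position"],env.tips_ahead,[a for a in dir(env) if a[0]!='_'])
E
```

```text
[-72.44814465  39.47572697   3.88537061  90.34323447  -3.29716349
  50.55066483 -53.12709811] [-90.21000764  -0.16842196 -75.78728262] [0.25246459 0.56992415 0.2371696 ] 0.008 ['IKError', 'hand_in', 'read_camera', 'state', 'tips_ahead']
```

```bash
cat >> h.py <<'E'
def plan(s,tx,ty,tz,yaw,n):
    "rows (tool axes) from state s to target; dyaw taken directly (not wrapped beyond 180)"
    p=np.array(s["position"]); y0=s["tool_rot"][2]; dy=(yaw-y0+180)%360-180
    d=(np.array([tx,ty,tz])-p)/n; out=[]
    for i in range(n):
        a=np.radians(y0+dy*i/n); c,q=np.cos(a),np.sin(a)
        out.append([[round(float(v),4) for v in (c*d[0]+q*d[1],-d[2],-q*d[0]+c*d[1])],[0,round(float(-np.radians(dy)/n),4),0]])
    print(str(out).replace("-0.0,","0,").replace("0.0,","0,"))
E
python3 - <<'E'
from h import *; from bench import env
plan(env.state(),.5505,.2510,.20,-191.65,15)
E
```

```text
[[[0.0255, 0.0025, 0.014], [0, 0.1348, 0]], [[0.0234, 0.0025, 0.0173], [0, 0.1348, 0]], [[0.0208, 0.0025, 0.0203], [0, 0.1348, 0]], [[0.0179, 0.0025, 0.0229], [0, 0.1348, 0]], [[0.0147, 0.0025, 0.0251], [0, 0.1348, 0]], [[0.0112, 0.0025, 0.0269], [0, 0.1348, 0]], [[0.0074, 0.0025, 0.0281], [0, 0.1348, 0]], [[0.0036, 0.0025, 0.0289], [0, 0.1348, 0]], [[-0.0003, 0.0025, 0.0291], [0, 0.1348, 0]], [[-0.0042, 0.0025, 0.0288], [0, 0.1348, 0]], [[-0.0081, 0.0025, 0.028], [0, 0.1348, 0]], [[-0.0117, 0.0025, 0.0266], [0, 0.1348, 0]], [[-0.0152, 0.0025, 0.0248], [0, 0.1348, 0]], [[-0.0184, 0.0025, 0.0225], [0, 0.1348, 0]], [[-0.0213, 0.0025, 0.0199], [0, 0.1348, 0]]]
```

arm_command(
  steps=[
    [[0.026,0.002,0.014],[0,0.135,0]],
    [[0.023,0.002,0.017],[0,0.135,0]],
    [[0.021,0.002,0.02],[0,0.135,0]],
    [[0.018,0.002,0.023],[0,0.135,0]],
    [[0.015,0.002,0.025],[0,0.135,0]],
    [[0.011,0.002,0.027],[0,0.135,0]],
    [[0.007,0.002,0.028],[0,0.135,0]],
    [[0.004,0.002,0.029],[0,0.135,0]],
    [[0,0.002,0.029],[0,0.135,0]],
    [[-0.004,0.002,0.029],[0,0.135,0]],
    [[-0.008,0.002,0.028],[0,0.135,0]],
    [[-0.012,0.002,0.027],[0,0.135,0]],
    [[-0.015,0.002,0.025],[0,0.135,0]],
    [[-0.018,0.002,0.022],[0,0.135,0]],
    [[-0.021,0.002,0.02],[0,0.135,0]],
  ],
)

```text
clock: 2.3
position: [0.54, 0.2348, 0.2021]
tool_rot: [-89.9, -0.6, 164.2]
contact_force: [0.1, 0.5, 0.4]
opening: 0.0856
```

```bash
python3 - <<'E'
from h import *; from bench import env
s=env.state(); print(s["joint_positions"],s["tool_rot"],s["position"])
plan(s,.5505,.2510,.16,-191.65,4)
E
```

```text
[ -46.17751667   43.79786333   33.58130324   99.25832516  -31.78404393
   47.3172033  -103.39256505] [-89.92087725  -0.56700571 164.18372011] [0.53998299 0.23475646 0.20212108]
[[[-0.0014, 0.0105, -0.0046], [0, -0.0182, 0]], [[-0.0015, 0.0105, -0.0046], [0, -0.0182, 0]], [[-0.0016, 0.0105, -0.0046], [0, -0.0182, 0]], [[-0.0017, 0.0105, -0.0045], [0, -0.0182, 0]]]
```

arm_command(
  steps=[
    [[-0.0015,0.01,-0.0046],[0,-0.018,0.0025]],
    [[-0.0015,0.01,-0.0046],[0,-0.018,0.0025]],
    [[-0.0015,0.01,-0.0046],[0,-0.018,0.0025]],
    [[-0.0015,0.01,-0.0046],[0,-0.018,0.0025]],
    [[0,0,0],[0,0,0]],
    [[0,0,0],[0,0,0]],
  ],
)

```text
clock: 2.9
position: [0.551, 0.2511, 0.1578]
tool_rot: [-89.8, -0.0, 168.5]
contact_force: [-0.3, -0.1, -0.0]
opening: 0.0854
```

```bash
python3 - <<'E'
from h import *; from bench import env
import cv2
s=env.state(); print(s["joint_positions"],s["tool_rot"],s["position"])
plan(s,.5505,.2510,.13,-191.65,4)
S=env.read_camera("scene")["image"][:,:,::-1];T=env.read_camera("top")["image"][:,:,::-1]
c=lambda i,x,y:cv2.resize(i[y-50:y+50,x-40:x+40],None,fx=5,fy=5,interpolation=cv2.INTER_CUBIC)
cv2.imwrite("pics/c3.png",np.hstack([c(T,140,202),c(S,340,150)]))
E
```

```text
[-45.21773188  47.70614501  30.2313516   98.66231808 -32.99127562
  42.90658458 -99.78478313] [-8.98457709e+01 -3.33614719e-02  1.68542241e+02] [0.55098025 0.25106254 0.15777173]
[[[0.0001, 0.0069, 0.0], [0, 0.0008, 0]], [[0.0001, 0.0069, 0.0], [0, 0.0008, 0]], [[0.0001, 0.0069, 0.0], [0, 0.0008, 0]], [[0.0001, 0.0069, 0.0], [0, 0.0008, 0]]]
```

View pics/c3.png

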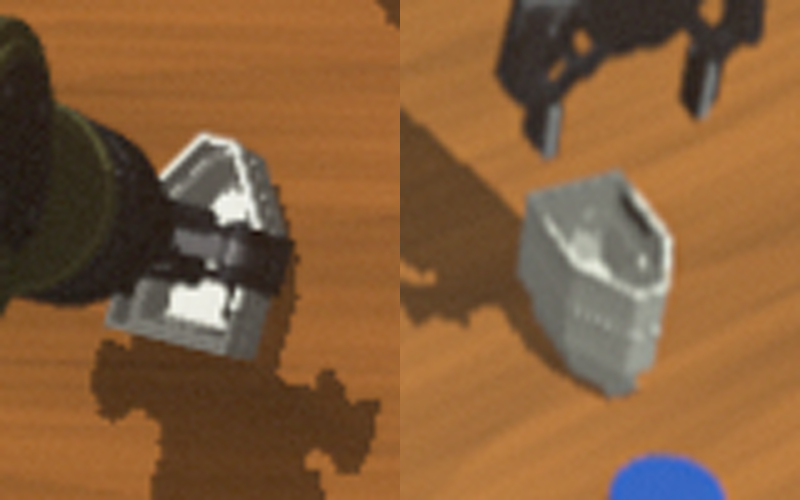

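The picture shows the fingers straddling the stack. In the scene view their tips are at about (329.5,131) and (361,123.5).

```bash
python3 - <<'E'
from h import *; from bench import env
S=env.read_camera("scene");s=env.state();a=np.radians(s["tool_rot"][2])
z=np.array([-np.sin(a),np.cos(a),0]);x=np.array([np.cos(a),np.sin(a),0])
for h in(.15,.16):
  for o in(.0425,.057):
   print(h,o,proj(np.array([s["position"]*[1,1,0]+[0,0,h]+k*o*z+j*.011*x for k in(-1,1) for j in(-1,1)]),S).round(1).tolist())
E
```

```text
0.15 0.0425 [[358.2, 127.2], [354.4, 122.5], [330.6, 134.5], [327.0, 129.7]]
0.15 0.057 [[362.8, 126.0], [359.0, 121.3], [325.8, 135.8], [322.3, 130.9]]
0.16 0.0425 [[358.7, 124.4], [354.9, 119.7], [331.0, 131.7], [327.4, 126.8]]
0.16 0.057 [[363.4, 123.2], [359.5, 118.5], [326.1, 132.9], [322.6, 128.1]]
```

arm_command(
  steps=[
    [[0,0.018,0],[0,0,0]],
    [[0,0.018,0],[0,0,0]],
    [[0,0.018,0],[0,0,0]],
    [[0,0.015,0],[0,0,0]],
    [[0,0.01,0],[0,0,0]],
    [[0,0.006,0],[0,0,0]],
    [[0,0,0],[0,0,0]],
    [[0,0,0],[0,0,0]],
  ],
)

```text
clock: 3.85
position: [0.5551, 0.2505, 0.0744]
tool_rot: [-90.1, 0.5, 168.4]
contact_force: [0.1, -0.5, 0.2]
opening: 0.085
```

```bash
python3 - <<'E'
from h import *; from bench import env
import cv2
s=env.state(); print(s["tool_rot"],s["position"],s["contact_force"])
plan(s,.5505,.2510,.07,-191.65,1)
S=env.read_camera("scene")["image"][:,:,::-1];T=env.read_camera("top")["image"][:,:,::-1]
c=lambda i,x,y:cv2.resize(i[y-50:y+50,x-40:x+40],None,fx=5,fy=5,interpolation=cv2.INTER_CUBIC)
cv2.imwrite("pics/c4.png",np.hstack([c(T,140,202),c(S,340,150)]))
E
```

```text
[-90.10387624   0.48887152 168.42735407] [0.55513971 0.25045162 0.07444095] [ 0.09921717 -0.52598486  0.21784294]
[[[0.0047, 0.0044, 0.0004], [0, 0.0014, 0]]]
```

View pics/c4.png

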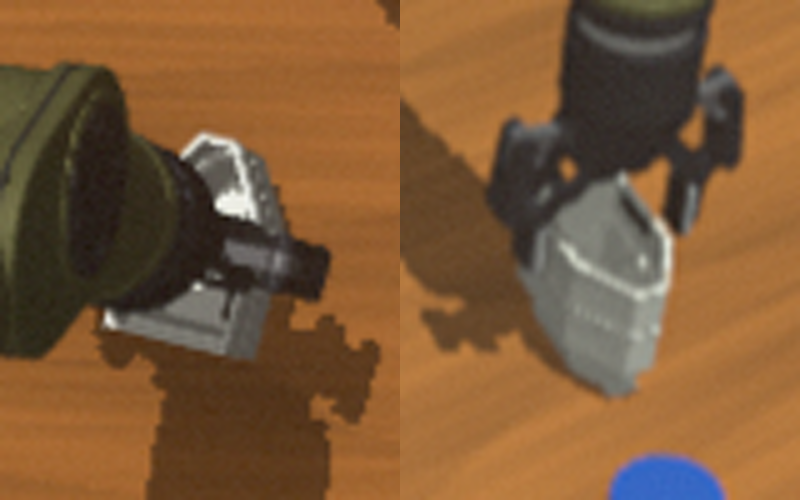

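arm_command(
  steps=[
    [[0.0025,0.002,0],[0,0,-0.004]],
    [[0.0025,0.002,0],[0,0,-0.004]],
    [[0,0,0],[0,0,0]],
  ],
)

```text
clock: 4.25
position: [0.5506, 0.252, 0.0715]
tool_rot: [-90.2, 0.1, 168.4]
contact_force: [0.4, -0.4, -0.7]
opening: 0.0854
```

arm_command(
  steps=[
    [[0,0.001,0.001],[0,0,0]],
    [[0,0,0],[0,0,0]],
  ],
)

```text
clock: 4.45
position: [0.5504, 0.2511, 0.0706]
tool_rot: [-90.2, 0.1, 168.5]
contact_force: [-0.0, 0.6, 0.9]
opening: 0.0853
```

arm_command(
  steps=[
    [[0,0,0],[0,0,0]],
    [[0,0,0],[0,0,0]],
    [[0,0,0],[0,0,0]],
    [[0,0,0],[0,0,0]],
    [[0,0,0],[0,0,0]],
    [[0,0,0],[0,0,0]],
  ],
  grip=0.4,
  force=50,
)

```text
clock: 5.05
position: [0.5508, 0.252, 0.0711]
tool_rot: [-90.3, 0.1, 168.4]
contact_force: [0.6, 0.0, 1.1]
opening: 0.0591
```

```bash
python3 - <<'E'
from h import *; from bench import env
import cv2
s=env.state(); print(s["tool_rot"],s["position"],s["contact_force"],s["opening"])
S=env.read_camera("scene")["image"][:,:,::-1];T=env.read_camera("top")["image"][:,:,::-1]
c=lambda i,x,y:cv2.resize(i[y-50:y+50,x-40:x+40],None,fx=5,fy=5,interpolation=cv2.INTER_CUBIC)
cv2.imwrite("pics/c5.png",np.hstack([c(T,140,202),c(S,340,150)]))
E
```

```text
[-9.03043457e+01  1.43492733e-01  1.68441921e+02] [0.55078548 0.25202491 0.07113438] [0.6321015  0.04433247 1.14715775] 0.05907133110652607
```

View pics/c5.png

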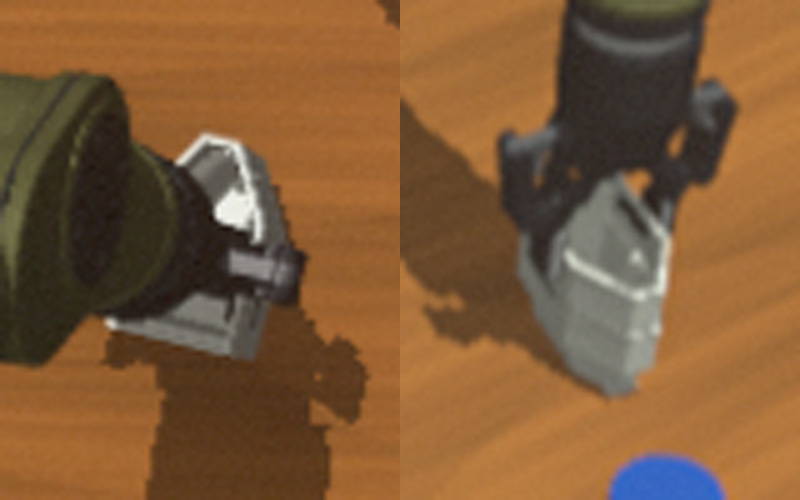

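arm_command(
  steps=[
    [[0,-0.002,0],[0,0,0]],
    [[0,-0.002,0],[0,0,0]],
    [[0,-0.002,0],[0,0,0]],
    [[0,-0.002,0],[0,0,0]],
    [[0,-0.002,0],[0,0,0]],
  ],
)

```text
clock: 5.65
position: [0.5501, 0.2534, 0.0798]
tool_rot: [-90.3, 0.1, 168.5]
contact_force: [0.4, -0.1, -3.4]
opening: 0.0591
```

arm_command(
  steps=[
    [[0,-0.003,0.0007],[0,0,0]],
    [[0,-0.003,0.0006],[0,0,0]],
    [[0,-0.004,0],[0,0,0]],
  ],
)

```text
clock: 5.95
position: [0.549, 0.2517, 0.0906]
tool_rot: [-90.3, -0.0, 168.5]
contact_force: [-0.5, 0.4, -2.9]
opening: 0.0589
```

```bash
python3 - <<'E'
from h import *; from bench import env
import cv2
s=env.state(); print(s["tool_rot"],s["position"],s["contact_force"],s["opening"])
S=env.read_camera("scene")["image"][:,:,::-1];T=env.read_camera("top")["image"][:,:,::-1]
c=lambda i,x,y:cv2.resize(i[y-50:y+50,x-40:x+40],None,fx=5,fy=5,interpolation=cv2.INTER_CUBIC)
cv2.imwrite("pics/c6.png",np.hstack([c(T,140,202),c(S,340,150)]))
E
```

```text
[-9.02796413e+01 -2.99268807e-02  1.68528965e+02] [0.54904025 0.25170772 0.09062804] [-0.54404628  0.42318904 -2.90565103] 0.058867799190065455
```

View pics/c6.png

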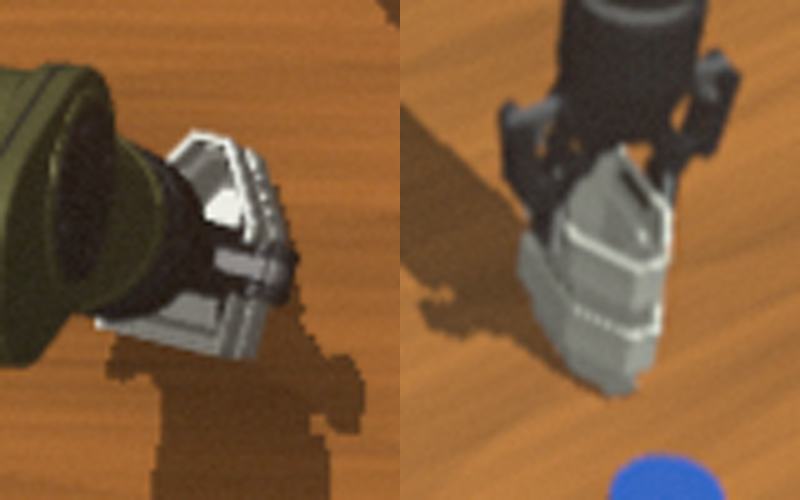

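The upper tray is off the strips, and the bolt tray's lower edges haven't moved from (613,393). I'll keep lifting.

arm_command(
  steps=[
    [[-0.0015,-0.005,0],[0,0,0]],
    [[-0.0007,-0.006,0],[0,0,0]],
    [[-0.0007,-0.006,0],[0,0,0]],
    [[-0.0007,-0.008,0],[0,0,0]],
    [[-0.0007,-0.01,0],[0,0,0]],
    [[-0.0007,-0.015,0],[0,0,0]],
    [[-0.0007,-0.02,0],[0,0,0]],
    [[0,-0.02,0],[0,0,0]],
    [[0,-0.01,0],[0,0,0]],
    [[0,0,0],[0,0,0]],
  ],
)

```text
clock: 7.05
position: [0.5555, 0.248, 0.1995]
tool_rot: [-90.2, 0.1, 168.4]
contact_force: [0.4, 0.7, -3.1]
opening: 0.0588
```

```bash
python3 - <<'E'
from h import *; from bench import env
import cv2
s=env.state(); print(s["tool_rot"],s["position"],s["contact_force"],s["opening"],s["joint_positions"])
S=env.read_camera("scene")["image"][:,:,::-1];T=env.read_camera("top")["image"][:,:,::-1]
c=lambda i,x,y:cv2.resize(i[y-50:y+50,x-40:x+40],None,fx=5,fy=5,interpolation=cv2.INTER_CUBIC)
cv2.imwrite("pics/c7.png",np.hstack([c(T,140,202),c(S,340,150)]))
# target TCP over spare: cams mean B + 2mm along heading
b=np.array([.5461,-.2267])+.002*np.array([np.cos(1.129),np.sin(1.129)]);print(b)
plan(s,b[0],b[1],.19,64.7-180,16)
E
```

```text
[-9.02249900e+01  9.27054166e-02  1.68406595e+02] [0.55550111 0.24804811 0.19953272] [ 0.4301871   0.69974189 -3.14525014] 0.05879102408971831 [ -45.78789402   44.80489012   32.43173791   96.58655802  -30.96964539
   47.62476653 -101.17392577]
[ 0.54695513 -0.22489203]
[[[-0.0054, 0.0006, 0.0291], [0, -0.0832, 0]], [[-0.003, 0.0006, 0.0294], [0, -0.0832, 0]], [[-0.0005, 0.0006, 0.0296], [0, -0.0832, 0]], [[0.0019, 0.0006, 0.0295], [0, -0.0832, 0]], [[0.0044, 0.0006, 0.0292], [0, -0.0832, 0]], [[0.0068, 0.0006, 0.0288], [0, -0.0832, 0]], [[0.0092, 0.0006, 0.0281], [0, -0.0832, 0]], [[0.0115, 0.0006, 0.0272], [0, -0.0832, 0]], [[0.0137, 0.0006, 0.0262], [0, -0.0832, 0]], [[0.0158, 0.0006, 0.025], [0, -0.0832, 0]], [[0.0178, 0.0006, 0.0236], [0, -0.0832, 0]], [[0.0197, 0.0006, 0.022], [0, -0.0832, 0]], [[0.0215, 0.0006, 0.0203], [0, -0.0832, 0]], [[0.0231, 0.0006, 0.0184], [0, -0.0832, 0]], [[0.0246, 0.0006, 0.0164], [0, -0.0832, 0]], [[0.0258, 0.0006, 0.0143], [0, -0.0832, 0]]]
```

View pics/c7.png

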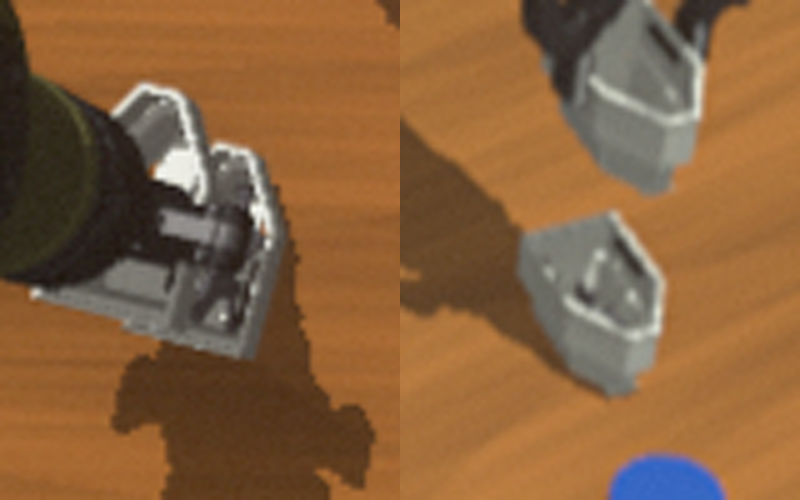

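The top tray is off. The bolt tray is unmoved with its bolts visible. Next is the carry and turn.

arm_command(
  steps=[
    [[-0.0055,0,0.029],[0,-0.083,0]],
    [[-0.003,0,0.029],[0,-0.083,0]],
    [[-0.0005,0,0.0295],[0,-0.083,0]],
    [[0.002,0,0.0295],[0,-0.083,0]],
    [[0.0045,0,0.029],[0,-0.083,0]],
    [[0.007,0,0.029],[0,-0.083,0]],
    [[0.009,0,0.028],[0,-0.083,0]],
    [[0.0115,0,0.027],[0,-0.083,0]],
    [[0.0135,0,0.026],[0,-0.083,0]],
    [[0.016,0,0.025],[0,-0.083,0]],
    [[0.018,0,0.0235],[0,-0.083,0]],
    [[0.0195,0,0.022],[0,-0.083,0]],
    [[0.0215,0,0.02],[0,-0.083,0]],
    [[0.023,0,0.0185],[0,-0.083,0]],
    [[0.0245,0,0.0165],[0,-0.083,0]],
    [[0.0255,0,0.0145],[0,-0.083,0]],
    [[0,0,0],[0,0,0]],
  ],
)

```text
clock: 8.85
position: [0.5461, -0.2392, 0.1753]
tool_rot: [-92.0, -0.6, -112.0]
contact_force: [-1.0, -0.2, -3.1]
opening: 0.0593
```

```bash
python3 - <<'E'
from h import *; from bench import env
s=env.state(); print(s["tool_rot"],s["position"],s["contact_force"],s["opening"],s["joint_positions"])
plan(s,.547,-.2249,.15,64.7-180,5)
E
```

```text
[ -92.0163866    -0.58462658 -111.95068517] [ 0.54614789 -0.23922605  0.17533258] [-0.96673976 -0.1862417  -3.10089447] 0.05926031886952639 [17.32500866 42.62777999  2.90243955 96.83879638 -2.16746079 42.63104603
 -0.84345832]
[[[-0.0027, 0.0051, -0.0009], [0, 0.0117, 0]], [[-0.0027, 0.0051, -0.0009], [0, 0.0117, 0]], [[-0.0027, 0.0051, -0.001], [0, 0.0117, 0]], [[-0.0027, 0.0051, -0.001], [0, 0.0117, 0]], [[-0.0027, 0.0051, -0.001], [0, 0.0117, 0]]]
```

arm_command(
  steps=[
    [[-0.0027,0.005,-0.001],[0.007,0.0117,0.002]],
    [[-0.0027,0.005,-0.001],[0.007,0.0117,0.002]],
    [[-0.0027,0.005,-0.001],[0.007,0.0117,0.002]],
    [[-0.0027,0.005,-0.001],[0.007,0.0117,0.002]],
    [[-0.0027,0.005,-0.001],[0.007,0.0117,0.002]],
    [[0,0.005,0],[0,0,0]],
    [[0,0,0],[0,0,0]],
    [[0,0,0],[0,0,0]],
  ],
)

```text
clock: 9.65
position: [0.5446, -0.217, 0.1394]
tool_rot: [-90.3, 0.1, -115.4]
contact_force: [-0.2, -0.1, -3.3]
opening: 0.059
```

```bash
python3 - <<'E'
from h import *; from bench import env
import cv2
s=env.state(); print(s["tool_rot"],s["position"],s["contact_force"],s["opening"])
plan(s,.547,-.2249,.14,64.7-180,1)
S=env.read_camera("scene")["image"][:,:,::-1];T=env.read_camera("top")["image"][:,:,::-1]
cv2.imwrite("pics/s8.png",S);cv2.imwrite("pics/t8.png",T)
c=lambda i,x,y:cv2.resize(i[y-48:y+48,x-33:x+33],None,fx=6,fy=6,interpolation=cv2.INTER_CUBIC)
cv2.imwrite("pics/c8.png",np.hstack([c(T,332,212),c(S,196,210)]))
E
```

```text
[ -90.31233944    0.13493255 -115.38632438] [ 0.54464646 -0.2169617   0.13937416] [-0.20627907 -0.0507709  -3.32387732] 0.05899319040174236
[[[0.0062, -0.0006, 0.0055], [0, -0.0015, 0]]]
```

View pics/c8.png

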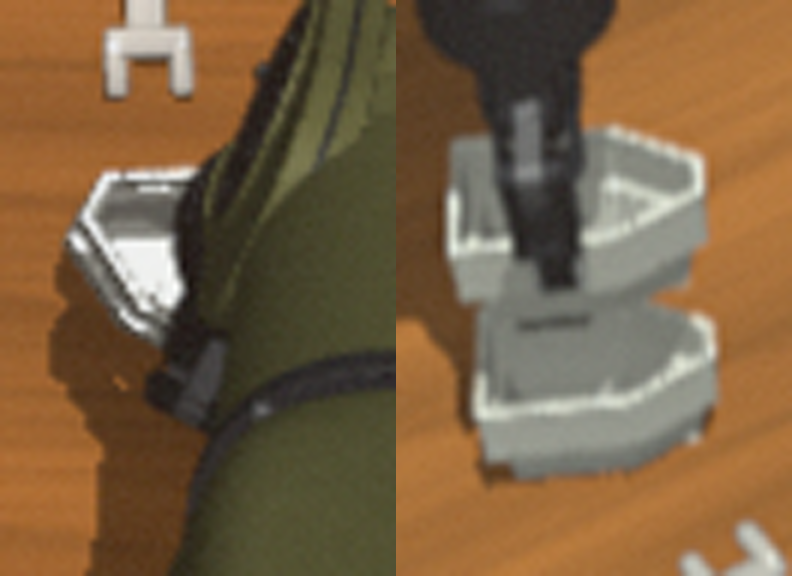

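arm_command(
  steps=[
    [[0.003,0,0.0027],[0.0025,0,0]],
    [[0.003,0,0.0027],[0.0025,0,0]],
    [[0,0,0],[0,0,0]],
  ],
)

```text
clock: 10.05
position: [0.5477, -0.2268, 0.1402]
tool_rot: [-89.9, 0.1, -115.5]
contact_force: [0.0, -1.2, -3.4]
opening: 0.059
```

```bash
python3 - <<'E'
from h import *; from bench import env
import cv2
s=env.state(); print(s["tool_rot"],s["position"],s["contact_force"],s["opening"])
plan(s,.547,-.2249,.14,64.7-180,1)
S=env.read_camera("scene")["image"][:,:,::-1];T=env.read_camera("top")["image"][:,:,::-1]
cv2.imwrite("pics/s9.png",S);cv2.imwrite("pics/t9.png",T)
c=lambda i,x,y:cv2.resize(i[y-36:y+36,x-28:x+28],None,fx=7,fy=7,interpolation=cv2.INTER_CUBIC)
cv2.imwrite("pics/c9.png",np.hstack([c(T,332,212),c(S,196,212)]))
E
```

```text
[-8.98635123e+01  1.05140457e-01 -1.15464029e+02] [ 0.54770705 -0.22677627  0.14024643] [ 2.56485480e-03 -1.23039967e+00 -3.41971349e+00] 0.058974453715147195
[[[-0.0014, 0.0002, -0.0014], [0, -0.0029, 0]]]
```

View pics/c9.png

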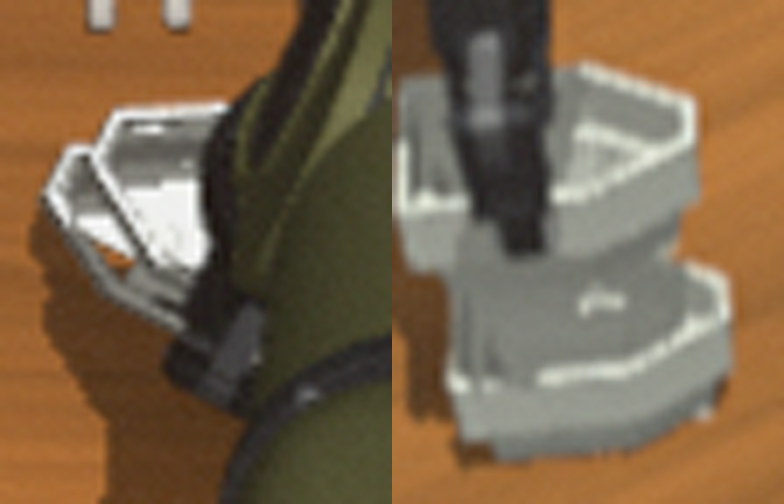

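```bash
cat >> h.py <<'E'
def fitm(obs,z,p0,r):
    idx=[k for k in obs]; o=np.array([obs[k] for k in idx],float)
    f=lambda p:(proj(ol(p,z),r)[idx]-o).ravel()
    s=least_squares(f,p0); return s.x,f(s.x).reshape(-1,2)
E
python3 - <<'E'
from h import *; from bench import env
np.set_printoptions(precision=4,suppress=True)
S=env.read_camera("scene");T=env.read_camera("top")
cc=lambda d,x,y:{k:crop2px(v,x,y,7,56,72) for k,v in d.items()}
x,r=fitm(cc({4:(303,98),5:(301,136),2:(193,66),1:(18,208)},196,212),.161,(.54,-.22,1.1),S);print("carried S",x,np.degrees(x[2]),r.round(1).tolist())
x,r=fitm(cc({4:(93,150),5:(117,110)},332,212),.161,(.54,-.22,1.13),T);print("carried T",x,np.degrees(x[2]),r.round(1).tolist())
x,r=fitm(cc({4:(45,192),5:(72,148)},332,212),.06,(.54,-.22,1.13),T);print("spare T",x,np.degrees(x[2]),r.round(1).tolist())
x,r=fitm(cc({4:(337,278),5:(335,310),1:(62,385)},196,212),.06,(.54,-.22,1.13),S);print("spare S",x,np.degrees(x[2]),r.round(1).tolist())
p=np.array([.5477,-.2268]);a=np.radians(64.54);print("tray by robot",p-.002*np.array([np.cos(a),np.sin(a)]))
E
```

```text
carried S [ 0.5495 -0.2302  1.1428] 65.47500203928506 [[-0.1, -0.2], [0.6, -0.2], [0.4, -0.3], [-0.9, 0.6]]
carried T [ 0.5429 -0.2289  1.0483] 60.06325163906763 [[-0.3, 0.5], [0.3, -0.5]]
spare T [ 0.5389 -0.2241  1.0389] 59.522174132535184 [[0.0, -0.0], [-0.0, 0.0]]
spare S [ 0.547  -0.2261  1.1242] 64.41120965772043 [[-0.3, -0.4], [0.3, 0.4], [0.0, -0.1]]
tray by robot [ 0.5468 -0.2286]
```

arm_command(
  steps=[
    [[-0.001,0.004,-0.0012],[0,-0.001,0]],
    [[-0.001,0.008,-0.0012],[0,-0.001,0]],
    [[0,0.008,0],[0,0,0]],
    [[0,0.006,0],[0,0,0]],
    [[0,0,0],[0,0,0]],
    [[0,0,0],[0,0,0]],
  ],
)

```text
clock: 10.85
position: [0.5455, -0.2212, 0.1107]
tool_rot: [-90.1, 0.2, -115.2]
contact_force: [0.5, -0.1, -2.6]
opening: 0.0591
```

```bash
python3 - <<'E'
from h import *; from bench import env
import cv2
s=env.state(); print(s["tool_rot"],s["position"],s["contact_force"],s["opening"])
plan(s,.5464,-.2238,.11,64.7-180,1)
S=env.read_camera("scene")["image"][:,:,::-1];T=env.read_camera("top")["image"][:,:,::-1]
cv2.imwrite("pics/s10.png",S);cv2.imwrite("pics/t10.png",T)
c=lambda i,x,y:cv2.resize(i[y-32:y+32,x-28:x+28],None,fx=7,fy=7,interpolation=cv2.INTER_CUBIC)
cv2.imwrite("pics/c10.png",np.hstack([c(T,332,212),c(S,196,216)]))
E
```

```text
[ -90.06819182    0.16471414 -115.20537038] [ 0.54554648 -0.22123289  0.11068558] [ 0.54266636 -0.05032131 -2.60793989] 0.05914191761692386
[[[0.002, 0.0007, 0.0019], [0, 0.0017, 0]]]
```

View pics/c10.png

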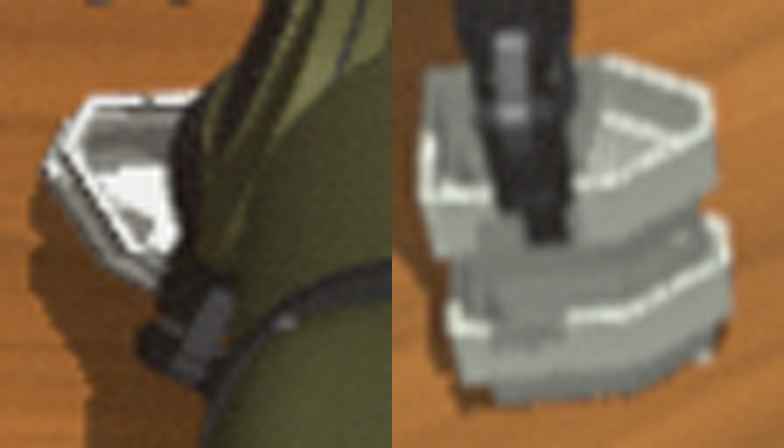

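```bash
python3 - <<'E'
import cv2,numpy as np
S=cv2.imread("pics/s10.png")
c=lambda x,y:cv2.resize(S[y-17:y+17,x-17:x+17],None,fx=12,fy=12,interpolation=cv2.INTER_LANCZOS4)
def g(i):
    for k in range(0,408,48): cv2.putText(i,str(k),(k,8),0,.3,(255,255,255)); cv2.putText(i,str(k),(0,k+8),0,.3,(255,255,255))
    return i
cv2.imwrite("pics/c11.png",np.hstack([g(c(180,215)),g(c(208,211))]))
E
```

```text
(no output)
```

View pics/c11.png

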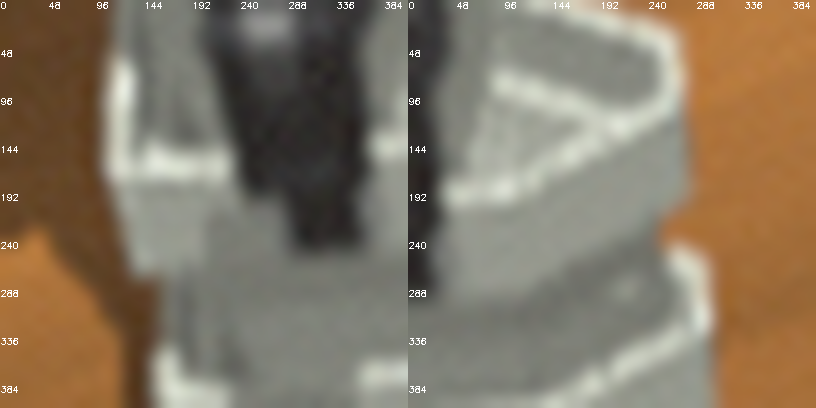

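```bash
python3 - <<'E'
from h import *; from bench import env
np.set_printoptions(precision=4,suppress=True)
S=env.read_camera("scene");s=env.state()
q=lambda c,x,y:np.array([x-17,y-17])+(np.array(c)+.5)/12-.5
car={1:q((106,178),180,215),4:q((268,30),208,211),5:q((275,98),208,211)}
spa={1:q((155,393),180,215),4:q((292,248),208,211),5:q((300,328),208,211)}
zr=s["position"][2]+.021
xc,r=fitm(car,zr,(.54,-.22,1.13),S);print(xc,np.degrees(xc[2]),r.round(1).tolist())
xs,r=fitm(spa,.06,(.54,-.22,1.13),S);print(xs,np.degrees(xs[2]),r.round(1).tolist())
d=xs-xc;h=xs[2];c,k=np.cos(h),np.sin(h)
print("spare-carried world",d[:2],"tray frame",c*d[0]+k*d[1],-k*d[0]+c*d[1])
E
```

```text
[ 0.5468 -0.2265  1.1283] 64.64835472268385 [[0.5, -0.2], [-0.2, 0.2], [-0.4, 0.0]]
[ 0.5458 -0.2269  1.1142] 63.83616476645752 [[0.4, -0.1], [0.0, 0.7], [-0.4, -0.6]]
spare-carried world [-0.0011 -0.0005] tray frame -0.000896158024343642 0.0007690897104903197
```

```bash
python3 - <<'E'
import cv2,numpy as np
S=cv2.imread("pics/t10.png")
i=cv2.resize(S[190:230,300:340],None,fx=14,fy=14,interpolation=cv2.INTER_LANCZOS4)
for k in range(0,560,56): cv2.putText(i,str(300+k//14),(k,8),0,.3,(255,255,255)); cv2.putText(i,str(190+k//14),(0,k+8),0,.3,(255,255,255))
from h import *; from bench import env
T=env.read_camera("top"); s=env.state(); a=np.radians(64.8); u=np.array([np.cos(a),np.sin(a)])
def draw(p,z,col):
    q=(proj(ol(p,z),T)-[300,190]+.5)*14
    for m in ((0,1),(1,3),(3,5),(5,4),(4,2),(2,0)): cv2.line(i,*[tuple(int(v) for v in q[j]) for j in m],col,1)
tb=(.5438,-.2258,1.1272)
draw(tb,.06,(0,0,255))             # spare, as fitted initially in top
draw(tb,s["position"][2]+.021,(0,255,0))  # carried if exactly aligned
cv2.imwrite("pics/c12.png",i)
E
```

```text
(no output)
```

View pics/c12.png

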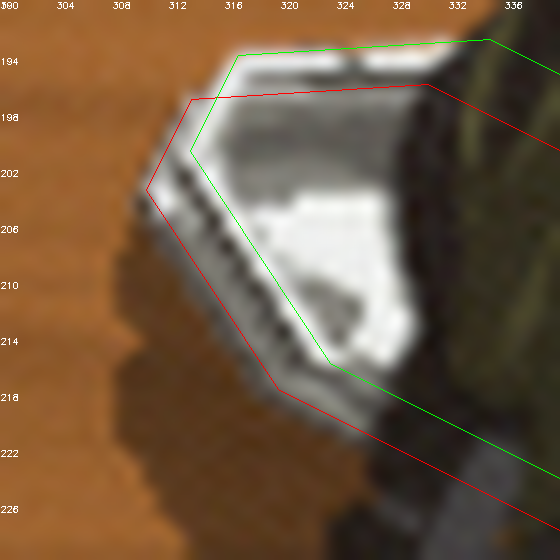

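The overlay puts the carried tray (spout edge at about (313,200)–(316,193)) within roughly 1 mm of aligned over the spare (spout at about (310,203)). The scene fit agrees at about 1 mm. I'll go down in small steps.

arm_command(
  steps=[
    [[0,0.006,0],[0,0,-0.002]],
    [[0,0.006,0],[0,0,0]],
    [[0,0.004,0],[0,0,0]],
    [[0,0,0],[0,0,0]],
  ],
)

```text
clock: 11.45
position: [0.5463, -0.2216, 0.0945]
tool_rot: [-89.9, 0.1, -115.2]
contact_force: [0.2, -0.4, -2.4]
opening: 0.0588
```

arm_command(
  steps=[
    [[0.0004,0.003,-0.0008],[0,0,0]],
    [[0,0.004,0],[0,0,0]],
    [[0,0.002,0],[0,0,0]],
    [[0,0,0],[0,0,0]],
  ],
)

```text
clock: 11.85
position: [0.5458, -0.2218, 0.0846]
tool_rot: [-89.9, 0.1, -115.2]
contact_force: [-0.4, 0.3, -2.3]
opening: 0.0592
```

arm_command(
  steps=[
    [[0,0.002,0],[0,0,0]],
    [[0,0.002,0],[0,0,0]],
    [[0,0.002,0],[0,0,0]],
    [[0,0,0],[0,0,0]],
  ],
)

```text
clock: 12.25
position: [0.5465, -0.2221, 0.0787]
tool_rot: [-89.8, 0.1, -115.2]
contact_force: [1.2, 0.1, -2.5]
opening: 0.0592
```

arm_command(
  steps=[
    [[0,0.002,0],[0,0,0]],
    [[0,0.002,0],[0,0,0]],
    [[0,0.002,0],[0,0,0]],
  ],
)

```text
clock: 12.55
position: [0.5472, -0.2225, 0.0738]
tool_rot: [-89.7, 0.1, -115.2]
contact_force: [-1.2, 0.5, 3.9]
opening: 0.0591
```

arm_command(
  steps=[
    [[0.0003,0.002,-0.0006],[0,0,0]],
    [[0,0.002,0],[0,0,0]],
    [[0,0.002,0],[0,0,0]],
  ],
)

```text
clock: 12.85
position: [0.5469, -0.2225, 0.0708]
tool_rot: [-89.6, 0.1, -115.2]
contact_force: [-5.1, 2.1, 29.6]
opening: 0.0592
```

arm_command(
  steps=[
    [[0,0,0],[0,0,0]],
    [[0,0,0],[0,0,0]],
  ],
)

```text
clock: 13.05
position: [0.5466, -0.2223, 0.0712]
tool_rot: [-89.6, 0.1, -115.2]
contact_force: [0.9, 0.6, 1.3]
opening: 0.0593
```

```bash
python3 - <<'E'
from h import *; from bench import env
import cv2
s=env.state(); print(s["tool_rot"],s["position"],s["contact_force"],s["opening"])
S=env.read_camera("scene")["image"][:,:,::-1];T=env.read_camera("top")["image"][:,:,::-1]
c=lambda i,x,y:cv2.resize(i[y-32:y+32,x-28:x+28],None,fx=7,fy=7,interpolation=cv2.INTER_CUBIC)
cv2.imwrite("pics/c13.png",np.hstack([c(T,332,212),c(S,196,216)]))
E
```

```text
[-8.96217139e+01  1.07875618e-01 -1.15215933e+02] [ 0.54657831 -0.22227675  0.07118027] [0.89467969 0.61249027 1.3106365 ] 0.05926699619940986
```

View pics/c13.png

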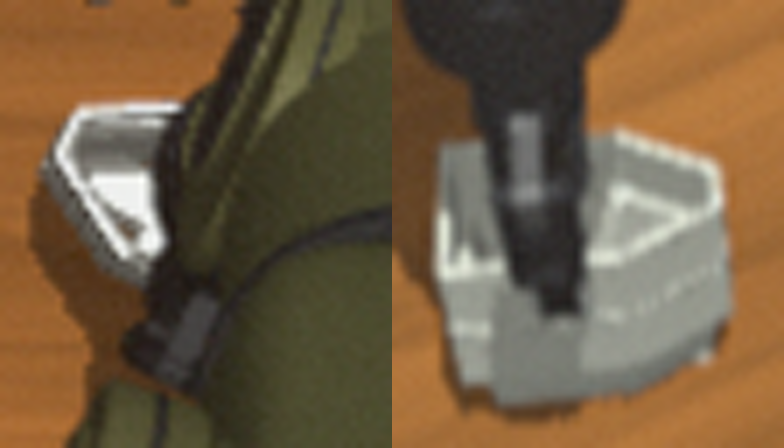

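The tray is nested and the seam is closed. Push force rose sharply at the same TCP height it had in the original nest. Releasing.

arm_command(
  steps=[
    [[0,0,0],[0,0,0]],
    [[0,0,0],[0,0,0]],
    [[0,0,0],[0,0,0]],
    [[0,0,0],[0,0,0]],
    [[0,0,0],[0,0,0]],
    [[0,0,0],[0,0,0]],
  ],
  grip=1,
)

```text
clock: 13.75
position: [0.5464, -0.2225, 0.0696]
tool_rot: [-89.7, 0.1, -115.2]
contact_force: [-0.0, -0.5, -0.3]
opening: 0.0856
```

arm_command(
  steps=[
    [[0,-0.01,0],[0,0,0]],
    [[0,-0.015,0],[0,0,0]],
    [[0,-0.02,0],[0,0,0]],
    [[0,-0.02,0],[0,0,0]],
    [[0,-0.03,0],[0,0,0]],
    [[0,-0.03,0],[0,0,0]],
    [[0,-0.03,0],[0,0,0]],
    [[0.02,-0.03,0],[0,0,0]],
    [[0.04,-0.01,0],[0,0,0]],
    [[0.04,0,0],[0,0,0]],
    [[0.04,0,0],[0,0,0]],
    [[0.04,0,0],[0,0,0]],
    [[0,0,0],[0,0,0]],
  ],
)

```text
clock: 15.05
position: [0.4672, -0.3897, 0.2825]
tool_rot: [-89.2, 0.0, -114.9]
contact_force: [-0.6, -0.8, 0.0]
opening: 0.0854
```

```bash
python3 - <<'E'
from h import *; from bench import env
import cv2
s=env.state(); print(s["position"],s["contact_force"],s["opening"])
S=env.read_camera("scene")["image"][:,:,::-1];T=env.read_camera("top")["image"][:,:,::-1]
cv2.imwrite("pics/s14.png",S)
cv2.imwrite("pics/t14.png",T)
c=lambda i,x,y:cv2.resize(i[y-32:y+32,x-28:x+28],None,fx=7,fy=7,interpolation=cv2.INTER_CUBIC)
cv2.imwrite("pics/c14.png",np.hstack([c(T,332,212),c(S,196,216)]))
E
```

```text
[ 0.46723981 -0.3896668   0.28253636] [-0.56452997 -0.82608344  0.03883185] 0.08541339638942172
```

View pics/c14.png

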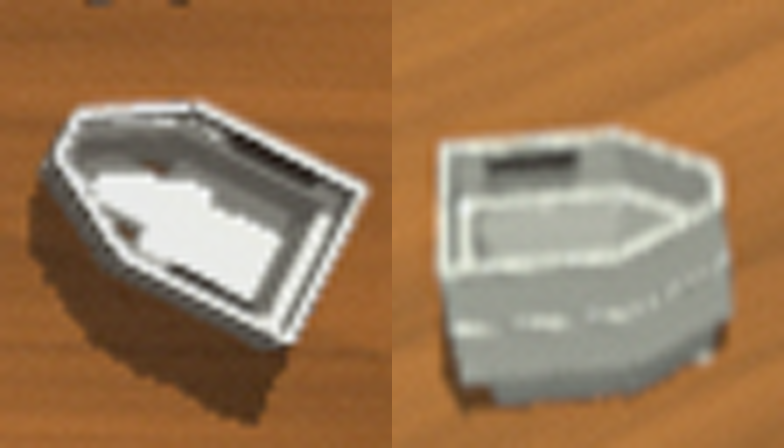

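View pics/s14.png

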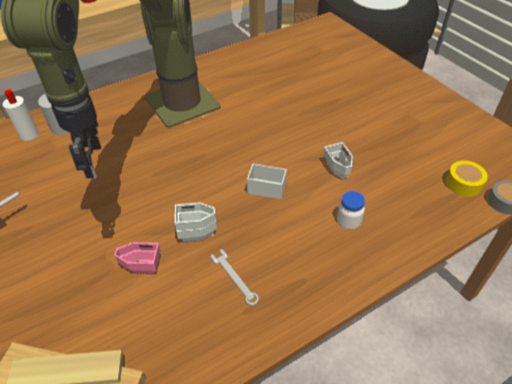

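View pics/t14.png

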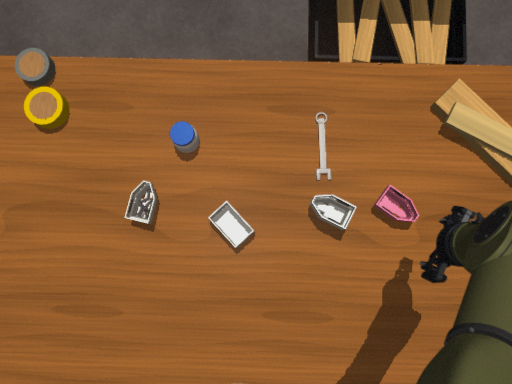

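```bash
python3 - <<'E'
from h import *; from bench import env
np.set_printoptions(precision=4,suppress=True)
S=env.read_camera("scene");T=env.read_camera("top")
s=crop2px([(49,145),(47,275),(226,130),(232,260),(329,160),(328,203)],196,216,7,56,64)
t=crop2px([(290,347),(370,190),(120,270),(198,102),(55,150),(82,108)],332,212,7,56,64)
for z in(.084,.088,.092,.096,.1):
    a,r=fit([s],z,(.54,-.22,1.1),[S]); b,q=fit([t],z,(.54,-.22,1.1),[T])
    print(z,a,b,"diff S-T",(a-b)[:2],np.sqrt((r**2).mean()),np.sqrt((q**2).mean()))
E
python3 - <<'E'
import cv2,numpy as np
a=cv2.imread("pics/top0.png");b=cv2.imread("pics/t14.png")
c=cv2.imread("pics/scene0.png");d=cv2.imread("pics/s14.png")
f=lambda i,x,y:cv2.resize(i[y-27:y+27,x-27:x+27],None,fx=5,fy=5,interpolation=cv2.INTER_CUBIC)
cv2.imwrite("pics/c15.png",np.vstack([np.hstack([f(a,140,205),f(b,140,205)]),np.hstack([f(c,340,160),f(d,340,160)])]))
for n,(x,y) in dict(square=(232,225),jar=(184,137),wrench=(322,147),pink=(397,205)).items():
    print(n,cv2.absdiff(a[y-20:y+20,x-20:x+20],b[y-20:y+20,x-20:x+20]).mean())
E
```

```text
0.084 [ 0.5409 -0.2242  1.1277] [ 0.5439 -0.227   1.1085] diff S-T [-0.003   0.0028] 0.34588694809630416 0.5918007082187124
0.088 [ 0.5442 -0.2253  1.1274] [ 0.5436 -0.2264  1.1085] diff S-T [0.0006 0.0011] 0.3054208070860497 0.5727430336306646
0.092 [ 0.5474 -0.2264  1.1272] [ 0.5432 -0.2258  1.1087] diff S-T [ 0.0042 -0.0006] 0.27095420756711813 0.5572030205928941
0.096 [ 0.5507 -0.2276  1.127 ] [ 0.5429 -0.2253  1.1088] diff S-T [ 0.0078 -0.0023] 0.24539461320322872 0.5455512311210933
0.1 [ 0.5539 -0.2287  1.1268] [ 0.5426 -0.2247  1.109 ] diff S-T [ 0.0114 -0.0039] 0.232121364977165 0.5381196133886829
square 2.1241666666666665
jar 2.2758333333333334
wrench 2.3477083333333333
pink 2.301041666666667
```

View pics/c15.png

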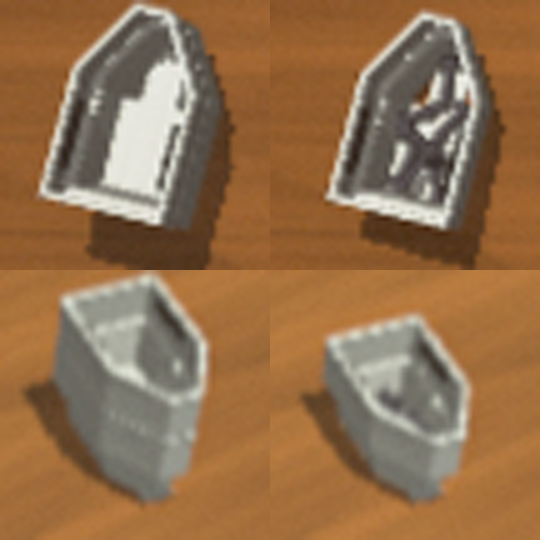

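```bash
python3 -c "
from bench import env
print(env.hand_in())"
```

```text
the job is handed in; nothing more can be done
None
```

I pulled the top tray straight up off the bolt tray and turned it about 76° so its spout lay over the spare's. I then pressed it home in the spare tray, let go, backed the arm clear and handed in at about 15.5 s on the clock, against the 48 s limit.

**Last checks:**
- **Seating:** The fitted rim height is about 92 mm, which is fully nested. When I pressed, the force rose sharply (to about 30 N) at the same tool height the tray had in its original nest. The final pictures show the seam closed and the spouts lined up.
- **Bolt tray:** Its foot is at the same pixels as before, and the bolts are still in it.
- **Jar, wrench, rectangular tray and pink tray:** They show no change between the first and last pictures beyond image noise.

**Disagreements:** The two cameras differ by a steady 4 mm or so in x. That is more than the stated 2 mm calibration, and I allowed for it by comparing the trays with each other. The tool also drifted up to about 1.5 mm sideways early in the pull and about 1 mm during the press. Both were within the 2.5 mm clearance and I partly corrected them.

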